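Move a freshly coated lure from the drying stand into the curing box on a flat paddle

TASK

The fishing lure lying across the rails of the drying stand has a fresh clear coat and must be cured: open the curing box by its door handle, then take the flat paddle, slide its blade under the lure, lift it off and carry it level, never touching the lure with the gripper or letting it tip or fall. Set it down across the two rails of the wire rack inside the box and draw the paddle out from under it. Finally lay the paddle down flat on the desk, shut the box door fully, and leave the glue tube, green spool and jar where they are.

Things in the scene. Friction and masses are not known exactly. Their poses are not given: they have to be found in the camera images.
- lure: flat-sided fish-shaped lure, 110 mm long along its x (nose at +x), 38 mm wide along y, 18 mm thick along z, about 30 g; dark green back, orange belly; the clear lip at the nose is not solid. Origin: centre of its flat underside. It lies z up, its length across the two rails of the stand, its middle about half-way between them.
- stand_top (a point): point half-way between the two rails of the fixed drying stand, level with their tops (80 mm above the desk), at the middle of their length. Its x axis runs along the rails. Rails 90 mm long, 6 mm thick, 56 mm clear between them, on posts on a base 104 (x) x 100 (y) x 9 mm. The slot between them is open at both ends; the -x end has free room for paddle and gripper.
- paddle: paddle lying flat on the desk, 216 mm long along its x, 100 g. Origin: on its underside, below the middle of the handle. Handle: dark wooden block, x = -46 to 46 mm, 16 mm wide (y), top 31 mm up. A flat steel strip leads on to the flat steel blade: x = 85 to 170 mm (tip), 36 mm wide, 3 mm thick, level with the underside. Centre of mass some 35 mm ahead of the origin.
- curing_box: fixed white box with a dark base, 170 mm wide (y), 150 mm deep (x), 138 mm high, door in front (-x). Origin: centre of its underside, on the desk; x points from the door into the box, y to the left as seen from the front. Inside: 154 mm wide, floor 35 mm and roof 130 mm above the desk; the open front lies at x = -75 mm.
- rack (a point): point half-way between the two wire rails inside the box, level with their tops (65 mm above the desk), 20 mm in front (-x) of the box's middle; axes as the box. The rails run along x, 6 mm thick, 56 mm clear between them, from 40 mm in front of this point to 76 mm behind it, bent down to the floor at both ends; the slot between them is open.
- door (a joint): angle of the box door in rad: 0 shut, growing as it swings out to the front about an upright axis at the box's left front edge (left as seen from the front), stop at 2.1. It starts shut or slightly ajar and stays where it is left (about 0.05 N m of friction, no latch). A big black monitor stands along the left of the desk (y from 0.36 m, from 100 mm up): opening to about 1.7 is plenty.
- door_handle (a point): grip point on the axis of the door's upright round steel bar, 113 mm above the desk; the bar is 11 mm thick and runs from 44 to 131 mm above the desk. It stands off the door on two posts (8 mm thick, 53 and 80 mm above the desk), leaving a 29 mm gap for a finger above them. The point turns with the door: its -x points straight away from the outer face, its +y along the door to the hinge.
- door_hinge (a point): point on the upright hinge axis of the door; it turns with the door, axes as door_handle. The door is a panel reaching 168 mm along -y from here, its inner face at x = 0 and outer face at x = -12 mm, from 35 to 136 mm above the desk, with an amber window. The handle bar's axis is at x = -47, y = -142 mm.
- glue_tube: black tube of glue, 126 mm long along its y, 33 mm wide, 22 mm high; bystander. Origin: centre of its underside.
- spool_green: green line spool, 62 mm across, 24 mm high; bystander. Origin: centre of its underside.
- bead_jar: jar with a white lid, 47 mm across, 98 mm high; bystander. Origin: centre of its underside.

How it is judged (in metres and radians):
On the way, in this order (a step that is already met when the one before it is completed fails the run):
1. the box door is swung well open (past 1.2 rad) (value of joint door above 1.2 rad), for 0.1 s.
2. the lure is lifted off the stand, lying level on the paddle's blade (z of lure in the frame of stand_top above 0.008 m and contact force between lure and paddle above 0.05 N and contact force between lure and stand below 0.02 N and angle between lure's own z axis and vertical below 0.2 rad), for 0.2 s.
3. the lure rests across both rack rails inside the box, the paddle no longer bearing it (x of lure in the frame of rack between -0.035 and 0.055 m and y of lure in the frame of rack between -0.018 and 0.018 m and z of lure in the frame of rack between -0.003 and 0.003 m and angle between lure's own z axis and vertical below 0.08 rad and contact force between lure and paddle below 0.02 N), for 0.2 s.
At the end, for the whole second after the job is handed in: The lure lies level (within 0.08 rad) and at rest across both rails of the rack in the box, its middle from 35 mm in front of the rack point to 55 mm behind it and within 18 mm of it across the rails; the paddle lies flat and still on the desk; the door is shut (within 0.06 rad) (x of lure in the frame of rack between -0.035 and 0.055 m and y of lure in the frame of rack between -0.018 and 0.018 m and z of lure in the frame of rack between -0.003 and 0.003 m and angle between lure's own z axis and vertical below 0.08 rad and linear speed of each of lure, paddle below 0.02 m/s and value of joint door below 0.06 rad and height (world z) of paddle between -0.004 and 0.006 m and angle between paddle's own z axis and vertical below 0.06 rad); the robot touches nothing.
It fails at once if the gripper or arm touches the coated lure (contact force between lure and the fingers above 0.3 N or contact force between lure and the arm above 0.3 N).
It fails at once if the lure is tipped by more than 0.35 rad (20 degrees) or falls (angle between lure's own z axis and vertical above 0.35 rad or height (world z) of lure below 0.04 m).
It fails at once if a bystander (glue tube, green spool, jar) is moved by more than 25 mm (distance of any of glue_tube, spool_green, bead_jar from where it was at the start of the episode above 0.025 m).
It also fails if it takes over 72 s, if anything falls off the work surface, if the arm or the gripper's body presses on something with over 40 N, if the wrist force passes 120 N, or if a joint passes its speed limit or range.

ROBOT

A 6-joint arm with a two-finger parallel gripper is mounted at the origin on the work surface; the furniture and walls round the work are solid. World frame = base frame: x ahead of the robot, y to its left, z up, the work surface at z = 0. Lengths are in mm, angles in rad, forces in N, time in s.
With the tool pointing down it reaches from about 350 to 975 mm from the base axis. Payload 7.1 kg.
Tool frame: the origin (TCP) lies on the front face of the gripper's body, between the roots of the fingers; the fingertips stand 80 mm ahead of it and the grasp point (between the pads) lies 61 mm ahead of it (env.tips_ahead is the distance from the TCP to the fingertips, in mm); z points along the fingers, y is the line along which they close (so a half turn about z gives the same grasp; the last joint's range is limited). The gripper opens to 88 mm and grips with 3 to 60 N. Pads are 20 mm wide; open, the fingers measure 115 mm over their backs; the gripper's body (75 mm by 178 mm) begins 61 mm behind the grasp point.
Start: joints at [-1.237, 0.423, 1.63, -0, 1.089, -0.019], TCP at [215.971, -586.483, 302.675] pointing down, gripper open.
Joint ranges: [-3, 3], [-0.9, 2.11], [0.09, 2.58], [-1.31, 4.45], [0.11, 2.69], [-2.54, 2.54]. Speed limits (rad/s): [2.39, 2.39, 3.01, 3.14, 3.14, 3.14].

INTERFACE

Orientations are given as a unit quaternion [x, y, z, w].
In Python, from station import env, set_gripper, viewer, workorder gives the robot as it stands. Calls block until the motion is done:
- env.reach(position, orientation): joint-space move of the TCP to a pose.
- env.move_l(position, rot=None, rate=150, f_stop=None): straight line of the TCP; rot=None keeps the orientation; rate is the mean speed in mm/s. With f_stop (N) it stops when the force on the tool has changed by that much, and returns True; else False.
- env.move_joints(angles): joint-space move.
- set_gripper(opening): finger opening in mm; the grip force is fixed at half the most; returns when the fingers have stopped.
- env.hold(seconds).
- env.ik(position, orientation): joint angles nearest the present ones, or None.
- env.read_state(): the state.
- viewer.camera(name): name is "scene" or "top"; returns the picture (400x640x3 uint8, blue, green, red); there is no depth.
- viewer.camera_params(name): a dict with "fx", "fy", "cx", "cy" (pixels), "pose" (4x4, takes a point from camera to world coordinates). Camera axes: x right, y up, looking along -z (the intrinsics and any distortion apply to the point x, -y, -z); pixel columns grow to the right and rows downward; lengths in mm; the calibration is good to about 2 mm. A picture is of the moment at which its call begins. camera_params takes no time and is no camera call.
A pose or a line that the arm cannot do raises env.IKError and nothing moves.
- workorder.sign_off(): hands the job in; it is judged then, once.
The state is a dict: "time_s": time; "qpos": joint angles; "dq": joint speeds; "tau": joint torques, N m; "tool_pos": TCP position; "orientation": TCP orientation; "force": force on the tool from outside, world axes, zero at the start; "wrist_torque": the same for the moment, N m; "width": finger opening in mm; "grip_force": force on a finger pad.
Only numpy, scipy, OpenCV 4.12 (cv2) and the standard library are available. Lean on these libraries where they do the work, as an engineer would, in place of code of your own. Each camera call takes 0.05 s, during which the arm holds its last target. There are 200 camera calls.

## Working session

There is one attempt and no reset: what is moved stays moved. The work goes in short steps, each a Python script; the robot and the scene stay as the last script left them, time stands still between calls to the robot, and variables do not carry over. Pictures are saved under pics/ and viewed, at most 10 in all, crops included, and the job is handed in when it is done.

```bash
mkdir -p pics; ls
python3 - <<'E'
from station import env, viewer
import cv2, numpy as np
for n in ("scene","top"):
    im=viewer.camera(n); cv2.imwrite(f"pics/{n}0.png",im)
    p=viewer.camera_params(n); print(n,{k:(np.round(v,3).tolist() if not isinstance(v,(str,type(None))) else v) for k,v in p.items()})
s=env.read_state(); print(s)
E
```

```text
pics
scene {'fx': 474.513, 'fy': 474.513, 'cx': 326.336, 'cy': 206.583, 'pose': [[0.314, -0.777, 0.545, 1111.224], [0.949, 0.259, -0.178, -163.705], [-0.002, 0.574, 0.819, 1035.002], [0.0, 0.0, 0.0, 1.0]]}
top {'fx': 380.907, 'fy': 380.907, 'cx': 321.821, 'cy': 203.26, 'pose': [[0.105, 0.968, -0.228, 305.866], [-0.994, 0.102, -0.028, 52.021], [-0.004, 0.23, 0.973, 981.184], [0.0, 0.0, 0.0, 1.0]]}
{'time_s': 0.1, 'qpos': array([-1.23699103e+00,  4.23809828e-01,  1.63060200e+00,  1.86590009e-07,
        1.08860149e+00, -1.89740139e-02]), 'dq': array([-5.42446661e-04, -5.73499095e-05, -1.16612916e-03, -5.02863680e-04,
        2.41675231e-04,  2.68187476e-03]), 'tau': array([ 7.20069929e-04, -5.45612276e+01, -2.74324930e+01,  6.45223469e-02,
        1.87923666e-02, -3.69001282e-05]), 'tool_pos': array([ 215.8534953 , -586.12651328,  301.95554852]), 'orientation': array([ 9.84483398e-01,  1.75476310e-01, -1.11274597e-04, -7.01562616e-04]), 'force': array([-0.41852735,  0.89463421,  0.03419217]), 'wrist_torque': array([ 0.01161645,  0.01997975, -0.00239542]), 'grip_force': 0.0, 'width': 88.19215778046792}
```

View pics/scene0.png

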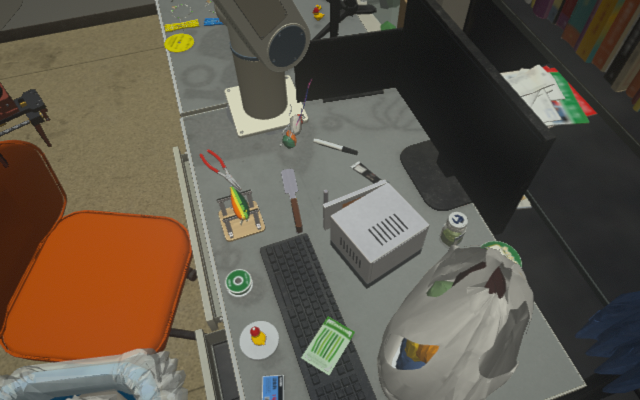

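View pics/top0.png

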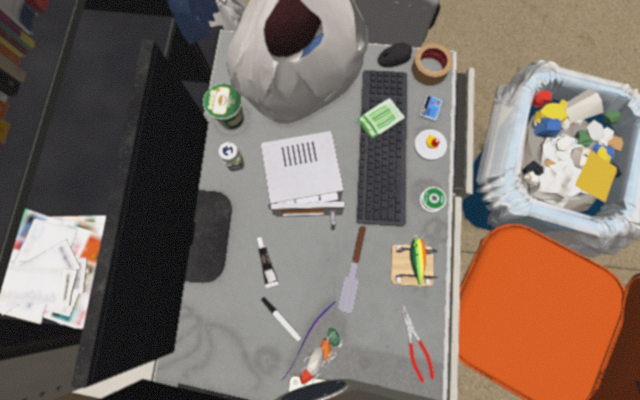

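The scene view shows the stand and lure at about (240,208), the paddle at (293,200), the box at (380,230) and the door bar at (325,208). In the top view the lure is at (418,260), the paddle runs from its handle (361,240) to its blade (348,295), and the box front is at about (305,207). The door bar is at (333,218), so the door is slightly ajar or shut.

Run:
```python
import cv2
a=cv2.imread("pics/top0.png")[120:318,245:455]; cv2.imwrite("pics/topc.png",cv2.resize(a,None,fx=3,fy=3,interpolation=cv2.INTER_CUBIC))
a=cv2.imread("pics/scene0.png")[145:290,190:440]; cv2.imwrite("pics/scenec.png",cv2.resize(a,None,fx=3,fy=3,interpolation=cv2.INTER_CUBIC))
```

```text
(no output)
```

View pics/topc.png

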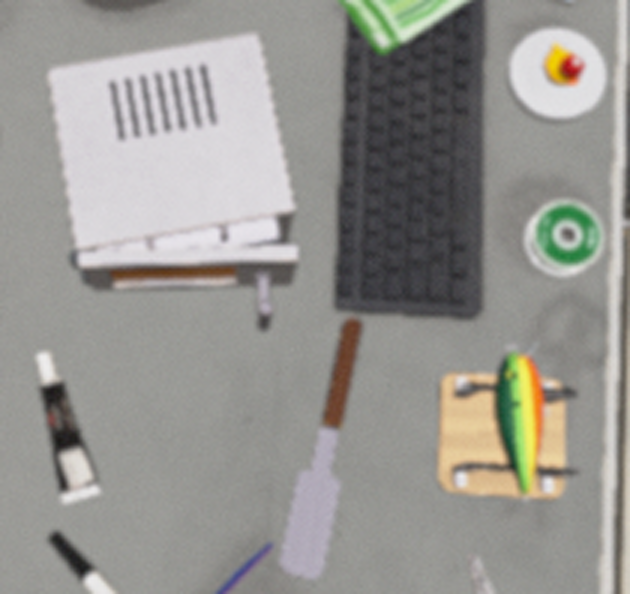

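View pics/scenec.png

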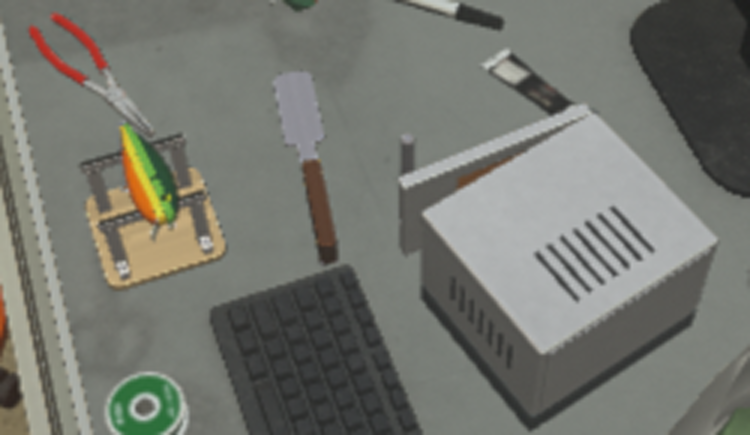

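The top crop shows the roof corners at about (50,72), (258,35), (295,212) and (78,250). It also shows the door ajar with its bar at (263,275–325), the paddle handle at (342,375), the blade at (310,525), the stand plate at (503,435) and the lure on the rails. The scene crop shows the bar top at (406,138), the rails at (82,165)–(185,137) and (100,225)–(205,195), and the plate. Next I'll measure with masks.

```bash
cat > h.py <<'E'
import numpy as np, cv2
from station import env, set_gripper, viewer, workorder
from scipy.spatial.transform import Rotation as R
def ray(n,uv):
    p=viewer.camera_params(n); T=np.array(p["pose"]); uv=np.atleast_2d(uv).astype(float)
    d=np.c_[(uv[:,0]-p["cx"])/p["fx"],-(uv[:,1]-p["cy"])/p["fy"],-np.ones(len(uv))]@T[:3,:3].T
    return T[:3,3],d
def onz(n,uv,z):
    o,d=ray(n,uv); return (o+d*((z-o[2])/d[:,2])[:,None])[:,:2]
def proj(n,P):
    p=viewer.camera_params(n); T=np.array(p["pose"]); c=(np.atleast_2d(P)-T[:3,3])@T[:3,:3]
    return np.c_[p["cx"]-p["fx"]*c[:,0]/c[:,2],p["cy"]+p["fy"]*c[:,1]/c[:,2]]
def blob(im,lo,hi,roi):
    x0,y0,x1,y1=roi; m=cv2.inRange(cv2.cvtColor(im,cv2.COLOR_BGR2HSV)[y0:y1,x0:x1],np.array(lo),np.array(hi))
    cs,_=cv2.findContours(m,cv2.RETR_EXTERNAL,cv2.CHAIN_APPROX_NONE)
    c=max(cs,key=cv2.contourArea)[:,0]+[x0,y0]; return c
def rect(n,c,z): 
    r=cv2.minAreaRect(onz(n,c,z).astype(np.float32)); return r
def quat(yaw,pitch=0):  # tool down, tool x along yaw, y = closing
    return (R.from_euler('z',yaw)*R.from_euler('x',np.pi)).as_quat()
E
python3 - <<'E'
from h import *
np.set_printoptions(precision=1,suppress=True)
im={n:cv2.imread(f"pics/{n}0.png") for n in("top","scene")}
def show(l,n,lo,hi,roi,z):
    try:
        c=blob(im[n],lo,hi,roi); r=rect(n,c,z); print(l,n,len(c),np.round(r[0],1),np.round(r[1],1),round(r[2],1))
    except Exception as e: print(l,n,e)
for n,roi in(("top",(335,222,375,266)),("scene",(287,195,305,235))): show("handle",n,(0,80,30),(20,255,160),roi,31)
for n,roi in(("top",(335,260,365,315)),("scene",(278,165,302,202))): show("blade",n,(110,20,120),(150,80,255),roi,3)
for n,roi in(("top",(385,236,440,290)),("scene",(212,190,270,245))): show("plate",n,(10,60,120),(22,160,255),roi,9)
for n,roi in(("top",(400,230,436,292)),("scene",(226,184,254,225))): show("lure",n,(0,170,60),(80,255,255),roi,92)
for n,roi in(("top",(255,120,350,212)),): show("roof",n,(0,0,150),(180,30,255),roi,138)
T=lambda u,v:(245+u/3,120+v/3); S=lambda u,v:(190+u/3,145+v/3)
print("rails top",onz("top",[T(458,386),T(577,392),T(455,480),T(577,470)],80).tolist())
print("rails scn",onz("scene",[S(82,165),S(185,137),S(100,225),S(205,195)],80).tolist())
print("roof top",onz("top",[T(50,72),T(258,35),T(295,212),T(78,250)],138))
print("roof scn",onz("scene",[S(585,105),S(717,240),S(545,352),S(425,213)],138))
print("bar top",onz("top",T(262,275),131),onz("top",T(265,325),44),"scn",onz("scene",S(406,138),131))
print("door edge top z136",onz("top",[T(82,262),T(297,250)],136),"scn",onz("scene",[S(585,110),S(402,185)],136))
print("nose",onz("top",T(513,352),89),onz("scene",S(165,222),89),"tail",onz("top",T(525,495),89),onz("scene",S(123,127),89))
E
```

```text
handle top 75 [435.  -23.5] [13.6 89. ] 83.5
handle scene 62 [434.8 -25.2] [13.8 87.3] 82.9
blade top 18 [311.1 -14.3] [14.3  8.4] 59.6
blade scene 1 [346.7   2.5] [0. 0.] 0.0
plate top 121 [ 398.5 -144.3] [100.7  67.3] 3.7
plate scene 229 [ 399.  -163.6] [100.4 103.3] 2.6
lure top 62 [ 417.1 -170. ] [69.5 11. ] 10.6
lure scene 61 [ 402.7 -168.2] [94.8 17.3] 7.8
roof top 471 [591.7 133.4] [223.3 225.6] 6.0
rails top [[426.4311509460627, -112.21630116333448], [431.5453694496874, -205.49399660104103], [353.6254658707573, -114.26637978895978], [371.1586315101031, -207.67569542360087]]
rails scn [[371.12858991520363, -206.37507369592754], [369.73046388190846, -118.83569345670622], [434.61031033694155, -203.87259254697577], [432.6938254245398, -116.85898642634433]]
roof top [[631.9 232.5]
 [680.1  72.7]
 [538.4  30.1]
 [491.4 191. ]]
roof scn [[484.6 189.7]
 [634.8 234.4]
 [682.4  77.7]
 [542.8  34.8]]
bar top [[488.3  50.3]] [[465.   43.4]] scn [[465.7  45. ]]
door edge top z136 [[482.9 187. ]
 [509.3  25.7]] scn [[487.9 188.5]
 [511.3  26.8]]
nose [[ 456.4 -151.9]] [[ 454.5 -153.7]] tail [[ 347.6 -166.4]] [[ 350.1 -166. ]]
```

```bash
cat >> h.py <<'E'
BOX=np.array([586.,133.]); BY=0.290
def rot2(a): return np.array([[np.cos(a),-np.sin(a)],[np.sin(a),np.cos(a)]])
HINGE=BOX+rot2(BY)@[-75,85]
def bar(th): return HINGE+rot2(BY-th)@[-47,-142]
def door_arc(th0,th1,rate=120,dz=174,step=.15):
    for t in np.linspace(th0,th1,int(abs(th1-th0)/step)+2)[1:]:
        env.move_l([*bar(t),dz],quat(BY-t+np.pi),rate=rate)
def st(l=""):
    s=env.read_state(); print(l,"t%.1f"%s["time_s"],"pos",s["tool_pos"].round(1),"F",s["force"].round(1),"w%.1f g%.1f"%(s["width"],s["grip_force"]),"q",s["qpos"].round(2))
E
python3 - <<'E'
from h import *
print(HINGE,bar(.137),bar(1.8),proj("top",[[*bar(.137),131]]))
q=quat(BY-.137+np.pi); b=bar(.137)
env.reach([*b,260],q); st("above")
env.move_l([*b,174],rate=150,f_stop=8); st("down")
set_gripper(0); st("grip")
p=env.read_state()["tool_pos"]
door_arc(.137,1.8); st("open")
cv2.imwrite("pics/top1.png",viewer.camera("top")[120:320,180:450].repeat(2,0).repeat(2,1))
E
```

```text
[489.8257702  193.00431254] [465.01614458  45.50013471] [345.23245169 231.28971761] [[333.40548505 221.85283555]]
above t2.5 pos [465.3  45.  260.1] F [-0.5 -0.7  0.4] w88.0 g0.0 q [ 0.07  0.25  2.   -0.    0.88 -1.65]
down t3.2 pos [465.4  45.4 174.3] F [-0.5  0.3  0.1] w88.0 g0.0 q [ 0.07  0.41  2.05 -0.    0.68 -1.65]
grip t4.4 pos [465.   45.4 174. ] F [-0.1 -2.1  0.1] w10.9 g30.0 q [ 0.07  0.41  2.06 -0.    0.68 -1.65]
open t8.3 pos [347.3 231.8 174. ] F [ 9.7 -1.5 -8.2] w10.2 g30.0 q [ 0.56  0.35  2.16 -0.    0.63  0.5 ]
```

View pics/top1.png

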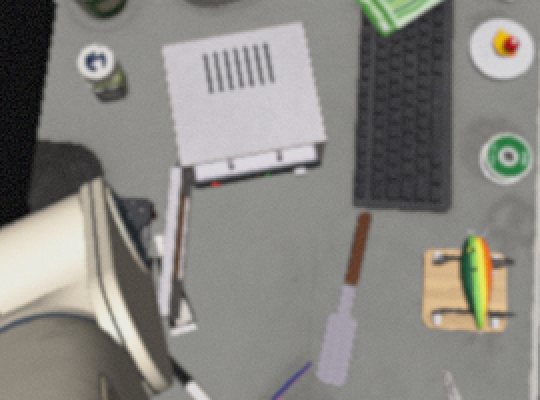

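The door is open at about 1.8 rad; its top edge runs from (180,165) to (170,315) in this crop. The lure and paddle haven't moved. Next I release the bar and fetch the paddle.

```bash
cat >> h.py <<'E'
PAD=np.array([435.,-24.4]); PY=3.026; G=25; ZG=83
STAND=np.array([401.5,-161.]); SY=-1.535; LURE=np.array([402.,-159.5]); LX=127
def tool(o,yaw,z):   # TCP pose for paddle origin o (xy), yaw, underside height z
    g=np.asarray(o)+G*np.array([np.cos(yaw),np.sin(yaw)]); return [*g,z+ZG],quat(yaw-np.pi)
def pmove(o,yaw,z,rate): p,q=tool(o,yaw,z); return env.move_l(p,q,rate=rate)
def at(c,yaw,d): return np.asarray(c)-d*np.array([np.cos(yaw),np.sin(yaw)])
E
python3 - <<'E'
from h import *
set_gripper(88)
p=env.read_state()["tool_pos"]; env.move_l([p[0],p[1],260],rate=200); st("rel")
p,q=tool(PAD,PY,0); env.reach([p[0],p[1],190],q); st("above paddle")
im=viewer.camera("top")
env.move_l(p,rate=120,f_stop=10); st("down"); set_gripper(0); st("grip")
pmove(PAD,PY,60,120); st("lift")
im=viewer.camera("scene"); cv2.imwrite("pics/s2.png",cv2.resize(im[120:300,180:450],None,fx=2.5,fy=2.5))
E
```

```text
rel t10.2 pos [344.9 231.1 259.7] F [-0.6 -0.2 -0.8] w87.8 g0.0 q [ 0.56  0.18  2.11 -0.    0.85  0.5 ]
above paddle t11.2 pos [409.8 -21.2 189.4] F [-0.1 -0.1  0.1] w87.8 g0.0 q [-0.08  0.31  2.17  0.    0.67  1.6 ]
down t12.3 pos [410.5 -21.4  83.4] F [ 0.3  0.4 -0.5] w87.7 g0.0 q [-0.08  0.56  2.19 -0.    0.39  1.6 ]
grip t13.4 pos [410.1 -21.5  83. ] F [-0.2  0.  -0.8] w15.9 g30.0 q [-0.08  0.56  2.19 -0.    0.39  1.6 ]
lift t14.1 pos [410.  -21.5 142.9] F [ 0.5 -0.2 -1. ] w15.8 g30.0 q [-0.08  0.41  2.19  0.    0.54  1.61]
```

View pics/s2.png

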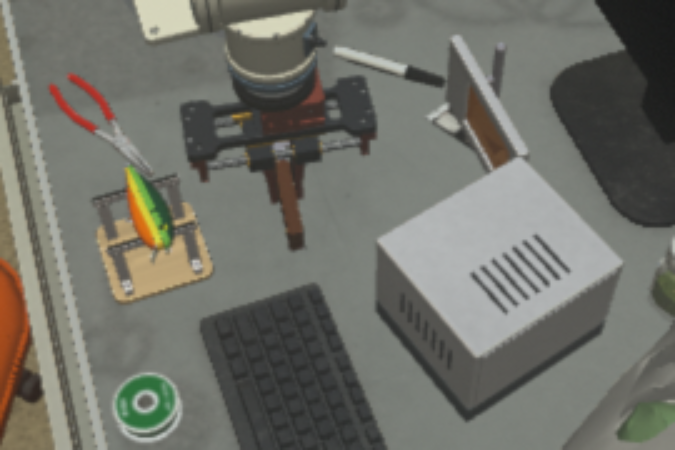

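The scene view shows the paddle held by its handle at (288,205), with the lure undisturbed at (150,210). Next I go to the stand entry pose and check the alignment.

Run:
```python
from h import *
o1=at(STAND,SY,232); S2=SY+2*np.pi
m=(PY+S2)/2
pmove((PAD+o1)/2+[15,20],m,68,90); pmove(o1,S2,68,90); st("entry")
im=viewer.camera("top"); cv2.imwrite("pics/t3f.png",im)
cv2.imwrite("pics/t3.png",cv2.resize(im[190:310,310:460],None,fx=5,fy=5,interpolation=cv2.INTER_CUBIC))
cv2.imwrite("pics/s3f.png",viewer.camera("scene"))
u=np.array([np.cos(SY),np.sin(SY)]); print("expected tip px top",proj("top",[[*(o1+170*u),71]]),proj("scene",[[*(o1+170*u),71]]))
```

```text
entry t16.2 pos [394.2  45.7 151. ] F [-0.3  0.4 -0.9] w16.1 g30.0 q [ 0.09  0.38  2.21 -0.    0.55  0.05]
expected tip px top [[390.69882191 259.91186691]] [[262.54962121 199.77783925]]
```

View pics/t3.png

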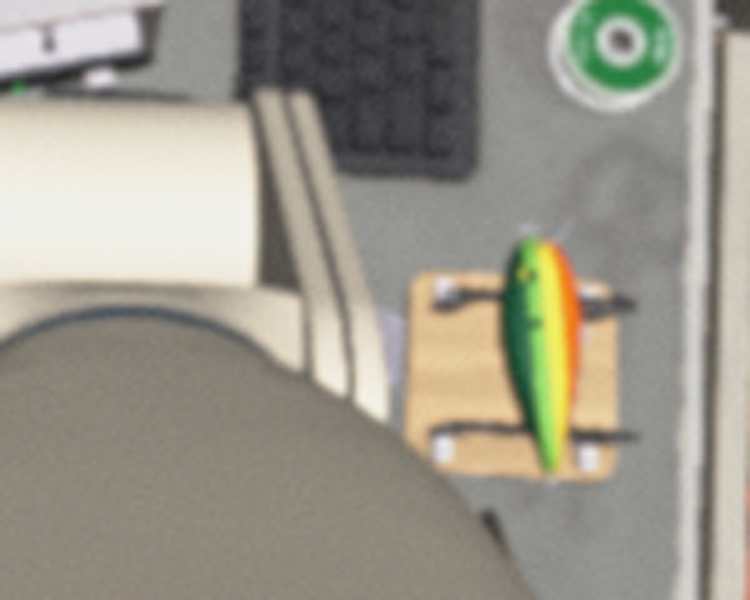

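Run:
```python
from h import *
C=lambda u,v:(310+u/5,190+v/5)
P=onz("top",[C(445,293),C(620,303),C(440,430),C(630,437)],80); print(P.round(1), ((P[0]+P[2])/2).round(1),((P[1]+P[3])/2).round(1))
print("tip corners",onz("top",[C(398,312),C(400,380)],71))
im=cv2.imread("pics/s3f.png"); cv2.imwrite("pics/s3.png",cv2.resize(im[160:260,200:350],None,fx=5,fy=5,interpolation=cv2.INTER_CUBIC))
```

```text
[[ 426.9 -115.3]
 [ 430.9 -197.7]
 [ 363.1 -116.8]
 [ 369.2 -204.7]] [ 395.  -116.1] [ 400.  -201.2]
tip corners [[416.74064888 -95.30036447]
 [384.8509981  -98.31495672]]
```

View pics/s3.png

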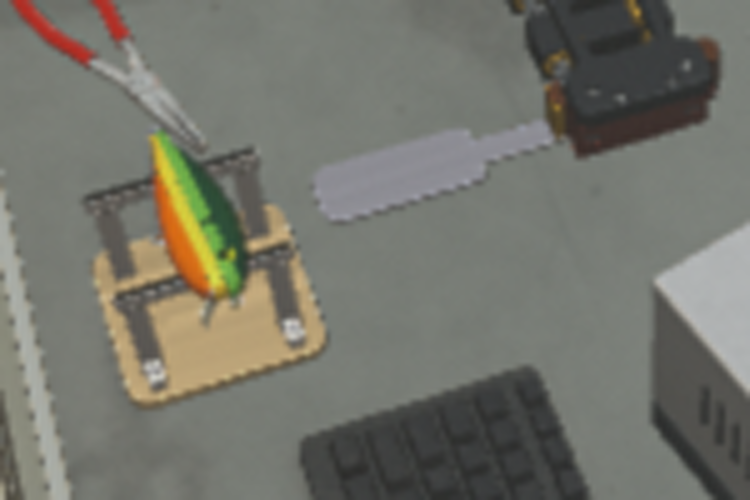

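The blade tip is visible at about (322,200) and the rail ends at (85,203)–(257,153) and (117,300)–(292,247). I'll compare the axes numerically.

Run:
```python
from h import *
C=lambda u,v:(200+u/5,160+v/5)
P=onz("scene",[C(85,203),C(257,153),C(117,300),C(292,247)],80); a=(P[1]+P[3])/2; b=(P[0]+P[2])/2
print(P.round(1)); print("stand near",a.round(1),"far",b.round(1),"yaw",np.arctan2(*(b-a)[::-1]))
Q=onz("scene",[C(322,200),C(480,155)],71); print("blade tip, rear",Q.round(1),"yaw",np.arctan2(*(Q[0]-Q[1])[::-1]))
im=cv2.imread("pics/s3f.png")
c=blob(im,(112,15,90),(150,90,255),(258,180,312,208)); r=rect("scene",c,71); print(r)
o1=at(STAND,SY,232);u=np.array([np.cos(SY),np.sin(SY)]); print("cmd tip",o1+170*u, "lure nose/tail",onz("scene",[C(222,295),C(155,133)],89))
```

```text
[[ 372.7 -207.5]
 [ 369.3 -119.4]
 [ 434.7 -203.7]
 [ 431.  -116.3]]
stand near [ 400.2 -117.9] far [ 403.7 -205.6] yaw -1.5307730986102823
blade tip, rear [[401.4 -94.8]
 [399.3 -11.8]] yaw -1.5458668864711387
((414.192626953125, -75.90925598144531), (0.0, 0.0), 0.0)
cmd tip [399.28110168 -99.03971845] lure nose/tail [[ 454.0651881  -155.10033234]
 [ 347.85535542 -165.57587906]]
```

Stand axis and blade agree to about 1–2 mm and 1°. Now I slide the blade under the lure and lift.

Run:
```python
from h import *
S2=SY+2*np.pi; o=at(STAND,SY,125.5)
p,q=tool(o,S2,68)
print("hit",env.move_l(p,q,rate=60,f_stop=4)); st("under")
pmove(o,S2,83,20); st("lift15")
pmove(o,S2,100,30); env.hold(.3); st("lift")
cv2.imwrite("pics/s4f.png",viewer.camera("scene")); im=cv2.imread("pics/s4f.png")
cv2.imwrite("pics/s4.png",cv2.resize(im[150:250,200:350],None,fx=5,fy=5,interpolation=cv2.INTER_CUBIC))
```

```text
hit False
under t18.2 pos [397.9 -60.4 151. ] F [-0.4 -0.5 -1.1] w15.7 g30.0 q [-0.18  0.39  2.2   0.    0.55 -0.22]
lift15 t19.1 pos [397.9 -60.6 166. ] F [-0.1 -0.1 -0.5] w16.3 g30.0 q [-0.18  0.35  2.19 -0.    0.59 -0.22]
lift t20.1 pos [397.8 -60.6 182.9] F [-0.  -0.4 -1.4] w15.7 g30.0 q [-0.18  0.32  2.19  0.    0.64 -0.22]
```

View pics/s4.png

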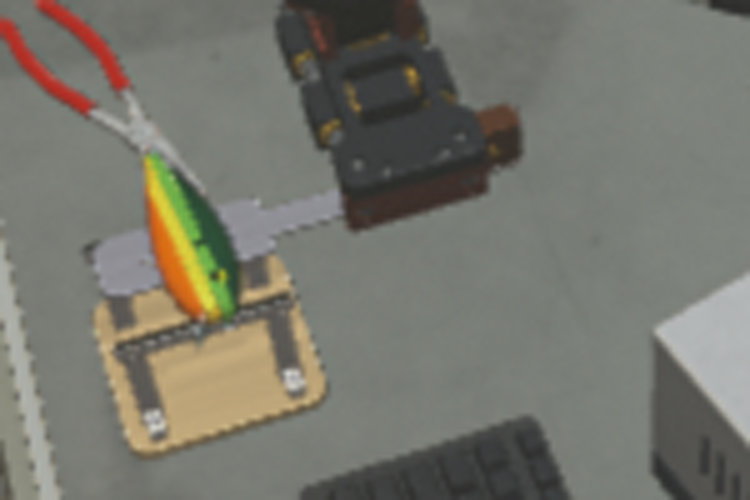

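The lure is lifted and sits level on the middle of the blade, around (190,240). Next I carry it to the front of the box, turning low and clear of the box corner, after an IK check.

```bash
cat >> h.py <<'E'
RACK=BOX+rot2(BY)@[-20,0]; B2=BY+2*np.pi; D=125.5
def rk(x): return at(RACK,BY,D-x)
E
python3 - <<'E'
from h import *
S2=SY+2*np.pi
gp=lambda g,yaw: at(g,yaw,G)
W=[(gp([388,-30],S2+.6),S2+.6,110),(gp([372,20],S2+1.2),S2+1.2,110),(rk(-112),B2,95)]
print([tool(*w)[0] for w in W],[env.ik(*tool(*w)) is not None for w in W+[(rk(-112),B2,77),(rk(0),B2,77),(rk(0),B2,52),(rk(-120),B2,52)]])
for w in W: pmove(*w,rate=35); st()
env.hold(.2)
for n in("top","scene"): cv2.imwrite(f"pics/{n[0]}5f.png",viewer.camera(n))
a=cv2.imread("pics/t5f.png")[150:290,240:400]; b=cv2.imread("pics/s5f.png")[120:260,260:420]
cv2.imwrite("pics/m5.png",cv2.resize(np.hstack([a,b]),None,fx=2.5,fy=2.5,interpolation=cv2.INTER_CUBIC))
E
```

```text
[[np.float64(388.0), np.float64(-30.0), 193], [np.float64(372.0), np.float64(20.0), 193], [np.float64(363.20829894329785), np.float64(66.51610766312574), 178]] [True, True, True, True, True, True, True]
 t21.3 pos [388.1 -30.1 193. ] F [ 0.1  0.7 -1. ] w15.9 g30.0 q [-0.11  0.28  2.21 -0.    0.66 -0.74]
 t22.9 pos [372.1  19.9 193. ] F [-0.4  1.  -1.5] w15.9 g30.0 q [ 0.02  0.26  2.24  0.    0.64 -1.21]
 t24.5 pos [363.3  66.4 178. ] F [-0.6 -0.1 -1.5] w16.6 g30.0 q [ 0.15  0.29  2.26 -0.    0.6  -1.71]
```

View pics/m5.png

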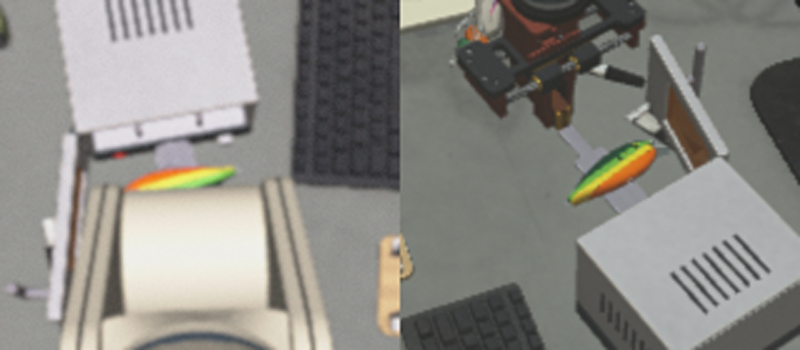

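The left panel shows the blade tip at (177,145) in front of the box opening, and the right panel shows the lure level on the blade at (612,173). I'll check the lateral alignment numerically, then insert, lower and withdraw.

Run:
```python
from h import *
T=lambda u,v:(240+u/2.5,150+v/2.5); S=lambda u,v:(260+(u-400)/2.5,120+v/2.5)
f=lambda P:((P-RACK)@rot2(BY)).round(1)
print("tip rack-frame",f(onz("top",T(177,142),98)),"cmd",f(rk(-112)[None]+170*np.array([np.cos(BY),np.sin(BY)])))
L=onz("scene",[S(655,150),S(570,200)],107); print("lure",f(L),f(L.mean(0)))
p,q=tool(rk(-112),B2,78); env.move_l(p,q,rate=40)
p,q=tool(rk(2),B2,78); print("hit",env.move_l(p,q,rate=50,f_stop=4)); st("in")
```

```text
tip rack-frame [[-69.5  -5.3]] cmd [[-67.5   0. ]]
lure [[-111.    54.4]
 [-109.3  -49.9]] [-110.2    2.2]
hit False
in t27.8 pos [472.3  99.1 161. ] F [ 0.6  0.4 -1.6] w16.0 g30.0 q [ 0.18  0.45  2.03 -0.    0.67 -1.68]
```

Run:
```python
from h import *
p,q=tool(rk(2),B2,53.5); print("hit",env.move_l(p,q,rate=18,f_stop=4)); env.hold(.3); st("down")
for n in("top","scene"): cv2.imwrite(f"pics/{n[0]}6f.png",viewer.camera(n))
a=cv2.imread("pics/t6f.png")[150:290,240:400]; b=cv2.imread("pics/s6f.png")[120:260,260:420]
cv2.imwrite("pics/m6.png",cv2.resize(np.hstack([a,b]),None,fx=2.5,fy=2.5,interpolation=cv2.INTER_CUBIC))
```

```text
hit False
down t29.6 pos [472.5  99.1 136.6] F [ 0.1  0.1 -1.3] w15.7 g30.0 q [ 0.18  0.5   2.03  0.    0.61 -1.68]
```

Run:
```python
from h import *
S2=SY+2*np.pi; gp=lambda g,yaw: at(g,yaw,G)
p,q=tool(rk(-113),B2,53.5); print("hit",env.move_l(p,q,rate=60,f_stop=4)); st("out")
m=(S2+B2)/2
pmove(gp([372,45],m),m,53.5,50)
o=gp([385,40],S2); pmove(o,S2,40,50); st("above")
p,q=tool(o,S2,0.3); print(env.move_l(p,q,rate=40,f_stop=8)); st("laid")
for n in("top","scene"): cv2.imwrite(f"pics/{n[0]}7f.png",viewer.camera(n))
a=cv2.imread("pics/t7f.png")[150:290,240:400]; b=cv2.imread("pics/s7f.png")[120:260,260:420]
cv2.imwrite("pics/m7.png",cv2.resize(np.hstack([a,b]),None,fx=2.5,fy=2.5,interpolation=cv2.INTER_CUBIC))
```

```text
hit False
out t31.8 pos [362.6  66.3 136.5] F [ 0.6 -0.9 -0.7] w15.8 g30.0 q [ 0.15  0.39  2.27  0.    0.48 -1.71]
above t33.9 pos [384.9  40.  123. ] F [-0.   0.4 -1.3] w15.9 g30.0 q [ 0.07  0.44  2.24 -0.    0.46  0.04]
True
laid t34.9 pos [384.8  40.   83. ] F [-0.8  0.5  4.3] w15.7 g30.0 q [ 0.07  0.54  2.24 -0.    0.36  0.04]
```

Run:
```python
from h import *
set_gripper(60); 
p=env.read_state()["tool_pos"]; env.move_l([p[0],p[1],175],rate=150); st("rel")
set_gripper(88)
b=bar(1.8)+[1,0]; q=quat(BY-1.8+np.pi)
env.reach([*b,262],q); st("over handle")
im=viewer.camera("scene"); t=viewer.camera("top")
for n,i in(("scene",im),("top",t)):
    m=cv2.inRange(cv2.cvtColor(i,cv2.COLOR_BGR2HSV),(5,170,120),(45,255,255))
    k,_,s,c=cv2.connectedComponentsWithStats(m); print(n,[(s[j,4],c[j].round()) for j in range(1,k) if s[j,4]>15])
c=blob(im,(112,15,90),(150,90,255),(200,150,330,230)); print("paddle steel",rect("scene",c,3))
c=blob(im,(0,80,30),(20,255,160),(270,130,350,210)); print("handle?",rect("scene",c,31))
```

```text
rel t36.6 pos [384.   39.9 174.7] F [-0.3  0.  -0.5] w59.8 g0.0 q [0.07 0.32 2.22 0.   0.61 0.04]
over handle t38.1 pos [346.  230.7 261.6] F [-1.3  0.5  0. ] w87.4 g0.0 q [ 0.56  0.18  2.11 -0.    0.86  0.5 ]
scene [(np.int32(35), array([319.,  15.])), (np.int32(193), array([181.,  25.])), (np.int32(421), array([179.,  42.])), (np.int32(30), array([  7., 141.])), (np.int32(21726), array([ 99., 287.])), (np.int32(19), array([ 40., 245.])), (np.int32(126), array([259., 339.])), (np.int32(23), array([415., 345.])), (np.int32(133), array([429., 350.]))]
top [(np.int32(347), array([552., 111.])), (np.int32(61), array([431., 142.])), (np.int32(1177), array([597., 175.])), (np.int32(22394), array([538., 316.])), (np.int32(249), array([ 92., 249.])), (np.int32(83), array([326., 348.]))]
paddle steel ((404.26458740234375, -74.52826690673828), (0.0, 0.0), 0.0)
handle? ((383.9066467285156, 61.31631851196289), (28.07764434814453, 94.90264129638672), 13.603825569152832)
```

Run:
```python
from h import *
b=bar(1.8)+[1,0]
print(env.move_l([*b,174],rate=150,f_stop=8)); set_gripper(0); st("grip")
door_arc(1.8,.06,rate=110); st("almost")
print(env.move_l([*bar(-.06),174],quat(BY+.06+np.pi),rate=30,f_stop=12)); st("shut")
print("bar(0)",bar(0))
```

```text
False
grip t40.1 pos [347.3 231.5 174. ] F [ 6.5 -1.7 -4.9] w9.9 g30.0 q [ 0.56  0.35  2.16 -0.    0.63  0.5 ]
almost t44.3 pos [475.5  44.  174. ] F [ 0.1 -1.9  2.4] w10.1 g30.0 q [ 0.07  0.42  2.03 -0.    0.69 -1.73]
True
shut t44.8 pos [488.5  43.2 173.9] F [-2.5  0.1  7.2] w10.5 g30.0 q [ 0.06  0.43  2.   -0.    0.71 -1.83]
bar(0) [485.39352402  43.49392763]
```

Run:
```python
from h import *
set_gripper(50)
n=rot2(BY)@[1,0]; q=quat(BY+np.pi); b=bar(0)
p=env.read_state()["tool_pos"]; env.move_l([p[0],p[1],235],rate=150); st("up")
im=viewer.camera("top"); cv2.imwrite("pics/t8f.png",im)
set_gripper(0)
env.move_l([*(b-55*n),235],q,rate=150); env.move_l([*(b-55*n),174],q,rate=150)
print("push",env.move_l([*(b+5*n),174],q,rate=40,f_stop=10)); st()
print("normal offset from bar(0)",(env.read_state()["tool_pos"][:2]-b)@n)
env.move_l([*(b-55*n),174],q,rate=100); env.move_l([*(b-55*n),260],q,rate=150); env.hold(.3); st("clear")
cv2.imwrite("pics/t9f.png",viewer.camera("top")); s=viewer.camera("scene"); cv2.imwrite("pics/s9f.png",s)
d=cv2.absdiff(cv2.imread("pics/scene0.png"),s).max(2)
for nm,(x0,y0,x1,y1) in dict(spool=(222,265,256,300),jar=(440,208,470,248)).items(): print(nm,d[y0:y1,x0:x1].mean())
d=cv2.absdiff(cv2.imread("pics/top0.png"),cv2.imread("pics/t9f.png")).max(2)
for nm,(x0,y0,x1,y1) in dict(spool=(418,183,450,216),jar=(215,140,246,170),glue=(252,234,282,290)).items(): print("top",nm,d[y0:y1,x0:x1].mean())
for n_,I in(("scene",s),):
    hsv=cv2.cvtColor(I,cv2.COLOR_BGR2HSV)
    P=[[*(HINGE+rot2(BY)@[-x,-160]),136] for x in(-6,2,6,10,16,24)]; print([(tuple(u.round().astype(int)),int(hsv[int(u[1]),int(u[0]),2])) for u in proj(n_,P)])
```

```text
up t46.1 pos [488.7  42.8 234.8] F [ 0.4 -0.6 -0. ] w50.0 g0.0 q [ 0.06  0.33  1.97 -0.    0.85 -1.83]
push True
 t49.1 pos [470.9  39.3 173.4] F [-1.4 -0.4  1.1] w0.8 g0.7 q [ 0.06  0.41  2.04 -0.    0.69 -1.8 ]
normal offset from bar(0) -15.106047212049708
clear t50.7 pos [432.4  27.8 259.3] F [0.1 0.6 0.4] w0.4 g0.0 q [ 0.04  0.21  2.07 -0.    0.86 -1.82]
spool 1.596638655462185
jar 1.475
top spool 10.488636363636363
top jar 9.932258064516128
top glue 9.872619047619047
[((np.int64(334), np.int64(215)), 183), ((np.int64(332), np.int64(213)), 182), ((np.int64(331), np.int64(212)), 182), ((np.int64(330), np.int64(211)), 128), ((np.int64(329), np.int64(209)), 78), ((np.int64(327), np.int64(206)), 77)]
```

The door is hard against its stop with the bar at its shut position. The bystanders are unchanged and the robot is clear, so I'm handing in.

```bash
python3 -c "
from station import workorder
print(workorder.sign_off())"
```

```text
the job is handed in; nothing more can be done
None
```

I handed the job in at about 51 s and got no verdict back: the lure should be on the rack (placed by measured position; I couldn't see inside the box), the paddle is laid flat on the desk, the door was pushed shut to its stop, and the glue tube, spool and jar look unmoved in before/after camera images.

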